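# Fit a clamp carriage onto a dovetail rail and lock it against the stop

## Task

Slide the loose aluminium carriage onto the dovetail rail from the rail's open end, knob on the left as it goes on, and run it along until you feel it press against the steel stop, gently, without ramming it. Then turn the carriage's side clamp knob clockwise (seen from above) until it is tight on the rail, with the carriage still against the stop, and let go; leave the nut, the wedge and the tape measure alone.

Things in the scene. Friction and masses are not known exactly. Their poses are not given: they have to be found in the camera images.
- rail: Dovetail rail on a grey base plate, fixed to the table. Origin on the table (underside of the 8 mm base), x along the rail, z up. Base: x -68 to +92, y +-32 mm. Rail: x -65 to +80 mm; 28 mm wide at z = 8, widening to 40 mm at z = 18, then upright to its flat top at z = 22 mm. The carriage goes on moving along +x, its x axis parallel to the rail's; it cannot go on from above.
- rail_mouth (a point): Middle of the top edge of the rail's open (entry) end, on rail x = -65 mm, 22 mm above the table; same axes as the rail. The last 10 mm of the rail taper here by about 1.5 mm at the sides and the top, as a lead-in.
- stop_face (a point): Middle of the face of the dark steel stop saddle that sits across the rail (14 x 52 mm, top 31 mm above the table). This point is 27 mm above the table; the face looks along the rail's -x, towards the open end. It is fixed at a different place along the rail each time (rail x = +38 to +63 mm) and does not give.
- stop: The stop saddle itself (see stop_face): origin under the middle of its face, on the table, axes as the rail's.
- carriage: Loose aluminium carriage, about 0.5 kg, with a dovetail slot beneath, 1.2 mm play each side. Origin: middle of the slot, level with the jaws' underside; x along the slot. Plate 70 x 68 mm (x +-35, y +-34), z = 12 to 22 mm. Seated, its plate lies on the rail's top and its origin is at rail y = 0, z = 10 mm; it can rise 2 mm before the flanks bind.
- carriage_front (a point): Middle of the carriage's front edge (carriage x = +35 mm, z = 17 mm), which meets the stop.
- carriage_block (a point): Centre of the dark steel grip block on the carriage, same axes: 30 mm along x, 36 mm along y, 22 mm tall (z = 22 to 44 mm above the carriage's origin, this point at 33 mm). Best held across the 30 mm from above, fingertips just clear of the plate; beside it in y stands the knob.
- knob_grip (a point): Centre of the knob's grip bar, on the knob's upright axis (carriage y = +35.5 mm, 60 mm above the carriage's origin). Bar: 34 mm along its own x, 10 mm thick along its y, 24 mm tall (48 to 72 mm above the carriage's origin), over a collar of 13 mm radius and 4 mm height. The axes turn with the knob.
- knob (a joint): Clamp knob angle, rad: 0 slack, growing clockwise seen from above, range 0 to 3.1; at 0 the bar lies along the carriage's x. Stays where it is left; starts at 0 to 0.4. Its cam meets the rail at about 1.9 rad, then it stiffens; tight by about 2.6 rad. More than one grasp is needed.
- cam: Steel eccentric disc under the knob, 32 mm across, at jaw level in a gap of the carriage's left (+y) jaw; it presses on the side of the rail when the knob is turned, taking up the sideways play.
- big_nut: Bystander: rusty hexagon nut 38 x 40 x 22 mm, origin at its underside.
- wood_wedge: Bystander: softwood wedge 68 x 106 x 26 mm, origin at its underside.
- tape_measure: Bystander: tape measure 61 x 84 x 58 mm, origin at its underside.

How it is judged:
On the way, in this order (a step that is already met when the one before it is completed fails the run):
1. the carriage has been started onto the open end of the rail, its slot round the dovetail, the clamp still slack (x of carriage in the frame of rail between -0.085 and -0.01 m and y of carriage in the frame of rail between -0.003 and 0.003 m and z of carriage in the frame of rail below 0.0135 m and angle between the x axis of carriage and the x axis of rail, either way round below 0.08 rad and value of joint knob below 1.5 rad), for 0.1 s.
2. the carriage has been pushed up against the stop so that it presses on it, the clamp still slack (x of carriage in the frame of stop above -0.037 m and angle between the x axis of carriage and the x axis of rail, either way round below 0.08 rad and value of joint knob below 1.5 rad and contact force between carriage and stop above 1 N).
3. the clamp knob is tight: its cam presses on the rail (value of joint knob above 1.9 rad and contact force between cam and rail above 10 N), for 0.2 s.
At the end, for the whole second after the job is handed in: The carriage sits on the rail (within 3 mm of its middle line, parallel to 0.05 rad, not more than 2.5 mm above its seat), its front edge within 2.5 mm of the stop, at rest, and the knob has been turned past 1.9 rad until its cam presses on the rail with more than 10 N (all of step 3 and x of carriage in the frame of stop above -0.0375 m and y of carriage in the frame of rail between -0.003 and 0.003 m and z of carriage in the frame of rail below 0.0125 m and angle between the x axis of carriage and the x axis of rail, either way round below 0.05 rad and linear speed of carriage below 0.01 m/s); the robot touches nothing.
It fails at once if the stop is rammed (more than 40 N) (contact force between carriage and stop above 40 N).
It fails at once if the nut is shifted by more than 20 mm (distance of big_nut from where it was at the start of the episode above 0.02 m).
It fails at once if the wedge is shifted by more than 20 mm (distance of wood_wedge from where it was at the start of the episode above 0.02 m).
It fails at once if the tape measure is shifted by more than 20 mm (distance of tape_measure from where it was at the start of the episode above 0.02 m).
It also fails if it takes over 72 s, if anything falls off the work surface, if the arm or the gripper's body presses on something with over 40 N, if the wrist force passes 120 N, or if a joint passes its speed limit or range.

## Robot

A 7-joint arm with a two-finger parallel gripper is mounted at the origin on a cart in front of the work surface, level with it; the furniture and walls round the work are solid. World frame = base frame: x ahead of the robot, y to its left, z up, the work surface at z = 0. Lengths are in m, angles in rad, forces in N, time in s.
With the tool pointing down it reaches from about 0.425 to 0.875 m from the base axis. Payload 4.7 kg.
Tool frame: the origin (TCP) lies where the fingers leave the gripper's body, on its centre line; the fingertips stand 70 mm ahead of it and the grasp point (between the pads) lies 51 mm ahead of it; z points along the fingers, y is the line along which they close (so a half turn about z gives the same grasp; the last joint's range is limited). The gripper opens to 87 mm and grips with 3 to 60 N. Pads are 19 mm wide; open, the fingers measure 117 mm over their backs; the gripper's body (75 mm by 190 mm) begins 51 mm behind the grasp point.
Start: joints at [-1.168, 0.321, -0.07, 1.45, 0.023, 1.371, -0.057], TCP at [0.246, 0.601, 0.292] pointing down, gripper open.
Joint ranges: [-2.86, 2.86], [-0.3, 2.09], [-1.38, 1.24], [0.06, 2.45], [-1.56, 4.7], [0.09, 2.05], [-2.69, 2.69]. Speed limits (rad/s): [2.57, 2.57, 3.14, 3.14, 3.14, 3.14, 3.14].

## Interface

Orientations are given as a unit quaternion [x, y, z, w].
In Python, from workcell import robot, imaging, models gives the robot as it stands.
- The arm moves only by the shell command python3 -m pendant 'ROWS'. ROWS is JSON, a list of rows, each a list of 3 entries, a list of its own where there are three numbers: the turn, a rotation vector about the world's x, y, z in degrees, then the shift along the world's x, y, z in mm, then the finger opening in mm, from 0 to 87. In form: [[[wx, wy, wz], [tx, ty, tz], hand], ...]. A call has 1 to 5 rows; each row shifts and turns the commanded pose from where the row before left it; what a row does not reach is not made up. A row lasts 1/10 s, in which the tool goes at most 50 mm and 8.59 degrees, less where a joint would pass 70% of its speed; a pose out of reach is approached as far as the arm can. A call is refused whole if a number of a shift passes 50 or a number of a turn 8.59, either way. A call with a gripper value outside its range is refused whole. The fingers move at their own pace and stop on an object; the grip force is fixed at half the most. Time passes only in rows, so rows that do not move let the fingers close. It gives the time, the measured TCP pose, the force, the opening and the grip force at its end, in the units of the state.
- robot.observe(): the state, without advancing time (a new reading comes with each control period).
- imaging.read_camera(name): name is "side" or "top"; returns a dict with "color" (480x640x3 uint8, red, green, blue), "depth" (480x640 float32, m along the optical axis (not along the pixel's ray), 0 where there is no reading), "fx", "fy", "cx", "cy" (pixels), "xyz" and "attitude" of the camera in the world. Camera axes: x right, y down, z forward; pixel columns grow to the right and rows downward; lengths in m; the calibration is good to about 2 mm. A picture is of the moment at which its call begins.
- robot.sign_off(): hands the job in; it is judged then, once.
Trained networks look in a picture, given as the dict that the camera call returned (one of the last four; its "shot" number tells which), for a name from the list of things; names that differ only in an ending like _2 or _b are one class to them, and where a whole thing is asked for, a point or a joint stands for the part that bears it (a point fixed in the world has none). Each returns a list of dicts, best first, with "conf" (0 to 1); they miss things now and then, are a little off and sometimes report something else, mostly with a low value. They report only what shows in the picture. A call takes as long as a camera call.
- models.masks_of(picture, query): "mask" (480x640 bool, what is visible of it) and "rect" ([centre column, centre row, width, height] in pixels, round what is visible of it).
The state is a dict: "time": time; "joint_positions": joint angles; "joint_vel": joint speeds; "joint_efforts": joint torques, N m; "eef_pos": TCP position; "eef_rot": TCP orientation; "force": force on the tool from outside, world axes, zero at the start; "torque": the same for the moment, N m; "finger_gap": opening from 0.0 (shut) to 1.0 (fully open); "gripper_force": force on a finger pad.
Only numpy, scipy, OpenCV 4.12 (cv2) and the standard library are available. Lean on these libraries where they do the work, as an engineer would, in place of code of your own. Each camera call takes 0.05 s, during which the arm holds its last target. There are 200 camera calls.

## Working session

There is one attempt and no reset: what is moved stays moved. The work goes in short steps, Python scripts to look and compute and a shell command to move; the robot and the scene stay as the last step left them, time stands still between calls to the robot, and variables do not carry over. Pictures are saved under pics/ and viewed, at most 10 in all, crops included, and the job is handed in when it is done.

```bash
mkdir -p pics
cat > h.py <<'E'
import numpy as np, cv2
from scipy.spatial.transform import Rotation as R
from workcell import robot, imaging, models
def world(p,mask=None):
    d=p["depth"]; v,u=np.nonzero((d>0)&(mask if mask is not None else True))
    z=d[v,u]; c=np.stack([(u-p["cx"])*z/p["fx"],(v-p["cy"])*z/p["fy"],z],1)
    a=np.array(p["attitude"]); M=R.from_quat(a).as_matrix() if a.shape==(4,) else a
    return c@M.T+np.array(p["xyz"]), u, v
def save(p,n): cv2.imwrite(f"pics/{n}.png",p["color"][:,:,::-1])
E
python3 - <<'E'
from h import *
s=robot.observe(); print(s)
for n in ["top","side"]:
    p=imaging.read_camera(n); save(p,n+"0"); print(n,p["xyz"],p["attitude"],p["fx"])
    for q in ["rail","stop","carriage","knob","carriage_block","big_nut","wood_wedge","tape_measure"]:
        for m in models.masks_of(p,q)[:2]:
            w,_,_=world(p,m["mask"])
            print(q,round(m["conf"],2),np.round(m["rect"]),len(w),np.round(np.median(w,0),3) if len(w) else '', np.round(np.percentile(w,[2,98],axis=0),3).tolist() if len(w) else '')
E
```

```text
{'time': 0.0, 'joint_positions': array([-1.16786793,  0.3218136 , -0.07005048,  1.45170721,  0.02258861,
        1.37081571, -0.05691972]), 'joint_vel': array([ 2.02927187e-04,  1.82935304e-05, -8.30044478e-05,  3.73533845e-04,
       -2.53346897e-04, -1.45774814e-04, -3.54088864e-04]), 'joint_efforts': array([-9.02982538e-04, -4.91270900e+01, -4.04385868e-01, -3.12528098e+01,
       -6.38859300e-02,  4.36129177e-02,  1.76507710e-04]), 'eef_pos': array([0.24630775, 0.60104951, 0.29115107]), 'eef_rot': array([ 1.93203095e-01,  9.81158298e-01, -9.68865511e-04, -1.39252105e-04]), 'force': array([-0.53038197, -0.55590493, -0.64883683]), 'torque': array([ 0.02601801, -0.03316191, -0.0080713 ]), 'gripper_force': 0.0, 'finger_gap': 1.000701483444539}
top [ 0.36025868 -0.39771005  0.9044483 ] [-0.69582747  0.70892031 -0.08312605  0.07966296] 464.4977013421951
rail 0.7 [235. 235.  43.  81.] 2475 [ 0.602 -0.231  0.02 ] [[0.53, -0.266, 0.004], [0.682, -0.193, 0.031]]
stop 0.54 [228. 209.  31.  14.] 183 [ 0.648 -0.221  0.03 ] [[0.638, -0.246, 0.022], [0.657, -0.197, 0.034]]
carriage 0.92 [330. 2
[... 1084 characters left out ...]
 -0.204, 0.032]]
carriage 0.77 [303. 272.  58.  70.] 2314 [ 0.506 -0.441  0.022] [[0.475, -0.467, 0.003], [0.545, -0.392, 0.071]]
knob 0.72 [289. 247.  23.  24.] 458 [ 0.506 -0.399  0.058] [[0.49, -0.406, 0.002], [0.54, -0.274, 0.072]]
carriage_block 0.79 [302. 271.  63.  69.] 2477 [ 0.506 -0.44   0.022] [[0.475, -0.467, -0.0], [0.547, -0.379, 0.071]]
carriage_block 0.6 [290. 248.  22.  26.] 463 [ 0.506 -0.399  0.058] [[0.49, -0.407, 0.002], [0.536, -0.322, 0.072]]
wood_wedge 0.67 [380. 262.  23.  34.] 792 [ 0.643 -0.43   0.014] [[0.618, -0.449, 0.001], [0.682, -0.356, 0.025]]
tape_measure 0.67 [271. 348.  44.  75.] 2152 [ 0.428 -0.592  0.04 ] [[0.411, -0.616, 0.002], [0.448, -0.546, 0.058]]
```

```bash
cat >> h.py <<'E'
def rect(w,lo,hi,c,r):
    k=(w[:,2]>lo)&(w[:,2]<hi)&(np.hypot(*(w[:,:2]-c).T)<r)
    q=w[k]
    if len(q)<8: return None
    b=cv2.minAreaRect((q[:,:2]*1000).astype(np.float32))
    return len(q),np.round(np.median(q,0)*1000,1),[np.round(x,1) for x in b]
E
python3 - <<'E'
from h import *
p=imaging.read_camera("top"); s=imaging.read_camera("side")
a=cv2.resize(p["color"][180:360,190:460],None,fx=2.9,fy=2.9,interpolation=2)
b=cv2.resize(s["color"][180:400,220:440],None,fx=2.5,fy=2.5,interpolation=2)
cv2.imwrite("pics/a.png",a[:,:,::-1]); cv2.imwrite("pics/b.png",b[:,:,::-1])
for n,q in (("top",p),("side",s)):
    w,_,_=world(q)
    for t,lo,hi,c,r in [("base",.004,.012,(.605,-.231),.1),("railtop",.017,.0245,(.59,-.232),.09),("stop",.026,.035,(.648,-.221),.04),("plate",.017,.027,(.508,-.425),.06),("block",.038,.047,(.508,-.425),.05),("knob",.064,.078,(.508,-.393),.04)]:
        print(n,t,rect(w,lo,hi,np.array(c),r))
E
```

```text
top base (956, array([ 602.1, -242.4,    7.4]), [array([ 614.6, -233. ]), array([153.9, 174.3]), np.float64(56.2)])
top railtop (1286, array([ 593.1, -230.2,   21.3]), [array([ 603. , -227.5]), array([146.4,  53. ]), np.float64(9.4)])
top stop (193, array([ 648.4, -221.2,   30.4]), [array([ 635.3, -223.5]), array([43.1, 51.2]), np.float64(11.3)])
top plate (929, array([ 503.7, -427.6,   21.4]), [array([ 511.8, -417.8]), array([70.5, 87.5]), np.float64(8.1)])
top block (331, array([ 511.7, -426.2,   43.6]), [array([ 510.8, -413.2]), array([30.3, 65.3]), np.float64(8.6)])
top knob (100, array([ 505.4, -392.6,   71.1]), [array([ 507.5, -391.8]), array([ 9.1, 32.5]), np.float64(89.0)])
side base (735, array([ 600.2, -251.9,    7.3]), [array([ 613.5, -239.4]), array([178. ,  68.5]), np.float64(5.0)])
side railtop (856, array([ 591.3, -236.4,   21.2]), [array([ 601.6, -231.3]), array([147.1,  49. ]), np.float64(7.9)])
side stop (123, array([ 646.1, -226.6,   30.1]), [array([ 646.6, -224. ]), array([15.4, 53.9]), np.float64(10.7)])
side plate (984, array([ 499.2, -445.2,   21.5]), [array([ 510.2, -421.7]), array([70.8, 88.3]), np.float64(8.4)])
side block (384, array([ 509.3, -430.8,   43.2]), [array([ 510.7, -422.3]), array([30.8, 55.9]), np.float64(6.3)])
side knob (164, array([ 506.2, -397.7,   69.6]), [array([ 506.6, -395.6]), array([12.8, 33.8]), np.float64(84.8)])
```

View pics/a.png

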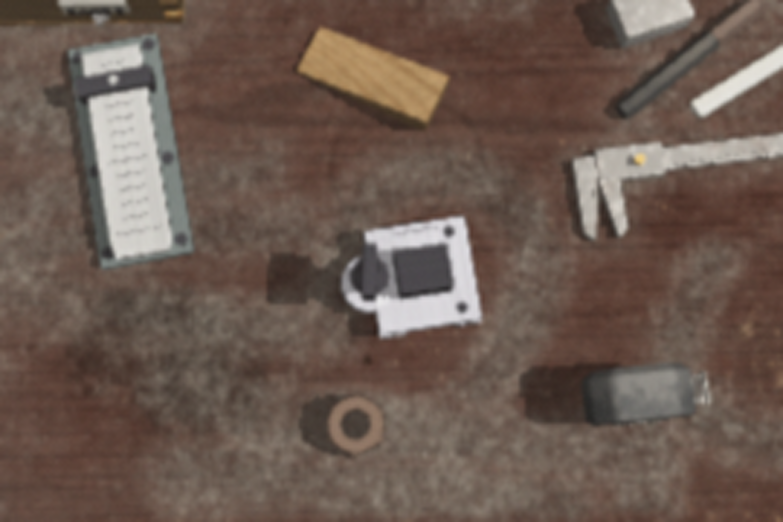

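View pics/b.png

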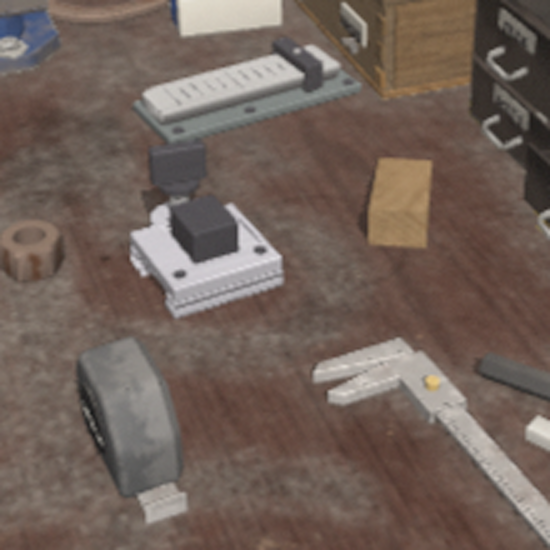

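Run:
```python
from h import *
def strip(w,lo,hi,x0,x1,y0,y1,th):
    c,s=np.cos(th),np.sin(th)
    k=(w[:,2]>lo)&(w[:,2]<hi)
    q=w[k]; a=q[:,0]*c+q[:,1]*s; b=-q[:,0]*s+q[:,1]*c
    k=(a>x0)&(a<x1)&(b>y0)&(b<y1); return a[k]*1e3,b[k]*1e3
def mid(a,b,step=4):
    X,L,H=[],[],[]
    for t in np.arange(a.min(),a.max(),step):
        k=(a>=t)&(a<t+step)
        if k.sum()>6: X.append(t+step/2);L.append(np.percentile(b[k],4));H.append(np.percentile(b[k],96))
    return map(np.array,(X,L,H))
th=np.radians(9)
c,s=np.cos(th),np.sin(th)
for n in ("top","side"):
    p=imaging.read_camera(n); w,_,_=world(p)
    def rf(x,y): return x*c+y*s,-x*s+y*c
    rx,ry=rf(.603,-.2285)
    a,b=strip(w,.0175,.0245,rx-.06,rx+.015,ry-.035,ry+.035,th)
    X,L,H=mid(a,b); m=(L+H)/2; f=np.polyfit(X,m,1)
    print(n,"rail width",np.median(H-L),"angle",9+np.degrees(f[0]),"y'mid@",rx*1e3,np.polyval(f,rx*1e3), "resid",np.std(m-np.polyval(f,X)))
    a,b=strip(w,.013,.0245,rx-.1,rx+.01,ry-.010,ry+.010,th); print(" mouth x'",np.percentile(a,[0.3,1,3]))
    a,b=strip(w,.026,.035,rx-.0,rx+.1,ry-.022,ry+.022,th); print(" stop x'",np.percentile(a,[2,5,50,95,98]),"y'",b.min(),b.max())
    cx,cy=rf(.508,-.425)
    a,b=strip(w,.038,.049,cx-.03,cx+.03,cy-.03,cy+.021,th); print(" block x'",np.percentile(a,[2,98]),"y'",np.percentile(b,[2,98]))
    X,L,H=mid(b,a); print(" block angle",9-np.degrees(np.polyfit(X,(L+H)/2,1)[0]))
    a,b=strip(w,.0175,.0255,cx-.05,cx+.05,cy-.05,cy+.05,th); k=b<cy*1e3+25; X,L,H=mid(b[k],a[k]);print(" plate x",np.median((L+H)/2),np.median(H-L),"angle",9-np.degrees(np.polyfit(X,(L+H)/2,1)[0]),"ymin",np.percentile(b,1))
    k=(w[:,0]>.66)&(w[:,0]<.95)&(w[:,1]>-.4)&(w[:,1]<0)&(w[:,2]>.04)
    if k.any(): print(" box",np.percentile(w[k],[1,50,99],axis=0).round(3).tolist())
print(rx,ry,cx,cy)
```

```text
top rail width 36.22458261061462 angle 9.968831871326671 y'mid@ 559.8307941171753 -320.4632884042488 resid 0.33836761929608883
 mouth x' [486.99287483 487.19707873 488.33330086]
 stop x' [599.36160692 599.79041973 607.03797191 655.54519248 656.63781916] y' -341.79619815614154 -298.24881960997715
 block x' [425.3355085  454.11247161] y' [-519.57144554 -484.89034189]
 block angle 8.680478681922255
 plate x 439.6393542037415 65.62771109578492 angle 8.227984687001886 ymin -535.8081496863757
 box [[0.698, -0.396, 0.044], [0.782, -0.182, 0.087], [0.892, -0.004, 0.117]]
side rail width 37.38968087688403 angle 10.396844429056298 y'mid@ 559.8307941171753 -323.0842075141166 resid 0.7562517218555266
 mouth x' [485.03574079 485.12843518 485.36329646]
 stop x' [596.85973037 597.20477375 606.11349413 655.23333762 656.14538768] y' -341.89944786091326 -298.4798321948087
 block x' [423.34112895 451.47610003] y' [-523.3218783  -479.67178158]
 block angle 7.365458058142013
 plate x 437.0969041488602 66.36909633832346 angle 7.9451474881273185 ymin -539.4993420283848
 box [[0.694, -0.397, 0.042], [0.757, -0.233, 0.086], [0.879, -0.007, 0.116]]
0.5598307941171753 -0.3200167682452482 0.43526102938023187 -0.4992362529933708
```

Run:
```python
from h import *
for n in ("top","side"):
    p=imaging.read_camera(n); w,_,_=world(p)
    for y in np.arange(-.36,-.06,.03):
        k=(abs(w[:,1]-y)<.015)&(w[:,2]>.05)&(w[:,0]>.64)&(w[:,0]<.9)
        q=w[k]
        if len(q)>5: print(n,round(y,2),"xmin",np.percentile(q[:,0],1).round(3),"zmax x<.72",np.percentile(q[q[:,0]<.72,2],98).round(3) if (q[:,0]<.72).sum()>3 else None,"zmax",np.percentile(q[:,2],98).round(3))
```

```text
top -0.36 xmin 0.738 zmax x<.72 None zmax 0.117
top -0.33 xmin 0.749 zmax x<.72 None zmax 0.117
top -0.3 xmin 0.749 zmax x<.72 None zmax 0.117
top -0.27 xmin 0.698 zmax x<.72 0.089 zmax 0.089
top -0.24 xmin 0.698 zmax x<.72 0.089 zmax 0.089
top -0.21 xmin 0.698 zmax x<.72 0.089 zmax 0.089
top -0.18 xmin 0.698 zmax x<.72 0.089 zmax 0.089
top -0.15 xmin 0.698 zmax x<.72 0.089 zmax 0.089
top -0.12 xmin 0.694 zmax x<.72 0.089 zmax 0.089
top -0.09 xmin 0.697 zmax x<.72 0.089 zmax 0.089
side -0.36 xmin 0.735 zmax x<.72 None zmax 0.116
side -0.33 xmin 0.747 zmax x<.72 None zmax 0.116
side -0.3 xmin 0.748 zmax x<.72 None zmax 0.115
side -0.27 xmin 0.696 zmax x<.72 0.087 zmax 0.087
side -0.24 xmin 0.696 zmax x<.72 0.088 zmax 0.088
side -0.21 xmin 0.696 zmax x<.72 0.088 zmax 0.088
side -0.18 xmin 0.696 zmax x<.72 0.088 zmax 0.088
side -0.15 xmin 0.695 zmax x<.72 0.087 zmax 0.088
side -0.12 xmin 0.691 zmax x<.72 0.087 zmax 0.088
side -0.09 xmin 0.693 zmax x<.72 0.088 zmax 0.088
```

```bash
python3 -m pendant '[[[0,0,-8.5],[25,-41,0],87],[[0,0,-8.5],[25,-41,0],87],[[0,0,-8.5],[25,-41,0],87],[[0,0,-8.5],[25,-41,0],87],[[0,0,-8.5],[25,-41,0],87]]' && python3 -m pendant '[[[0,0,-8.5],[25,-41,0],87],[[0,0,-8.5],[25,-41,0],87],[[0,0,0],[25,-41,0],87],[[0,0,0],[25,-41,0],87],[[0,0,0],[25,-41,0],87]]' && python3 -m pendant '[[[0,0,0],[25,-41,0],87],[[0,0,0],[-1,-48,0],87],[[0,0,0],[-1,-48,0],87],[[0,0,0],[-1,-48,0],87],[[0,0,0],[-1,-48,0],87]]' && python3 -m pendant '[[[0,0,0],[-1,-48,0],87],[[0,0,0],[-1,-48,0],87],[[0,0,0],[-1,-48,0],87],[[0,0,0],[-1,-48,0],87],[[0,0,0],[-1,-48,0],87]]'; python3 -c "
from h import *
s=robot.observe();print(s['joint_positions'].round(2),R.from_quat(s['eef_rot']).as_matrix().round(3).tolist())"
```

```text
time: 1.7
eef_pos: [0.3722, 0.3947, 0.2925]
eef_rot: [0.538, 0.843, 0.0, 0.0]
force: [0.8, 0.1, 0.1]
finger_gap: 0.998
gripper_force: 0.0
time: 2.2
eef_pos: [0.4972, 0.1897, 0.2927]
eef_rot: [0.654, 0.756, 0.001, 0.0]
force: [0.6, 0.2, -0.2]
finger_gap: 1.001
gripper_force: 0.0
time: 2.7
eef_pos: [0.5171, -0.0434, 0.2926]
eef_rot: [0.655, 0.756, 0.0, 0.0]
force: [0.9, 1.0, 0.0]
finger_gap: 0.996
gripper_force: 0.0
time: 3.2
eef_pos: [0.5123, -0.2832, 0.2928]
eef_rot: [0.654, 0.756, 0.001, 0.0]
force: [1.0, -0.4, 0.3]
finger_gap: 0.997
gripper_force: 0.0
[-0.19  0.22  0.76  1.64 -0.15  1.34  0.73] [[-0.144, 0.99, 0.001], [0.99, 0.144, 0.0], [-0.0, 0.001, -1.0]]
```

```bash
python3 -m pendant '[[[0,0,0],[0,-48,0],87],[[0,0,0],[0,-48,0],87],[[0,0,0],[-1,-48,0],87],[[0,0,0],[0,0,-45],87],[[0,0,0],[0,0,-45],87]]' && python3 -m pendant '[[[0,0,0],[0,0,-45],87],[[0,0,0],[0,0,-45],87],[[0,0,0],[0,0,-10],87],[[0,0,0],[0,0,-8],87],[[0,0,0],[0,0,0],87]]'
python3 - <<'E'
from h import *
p=imaging.read_camera("side")
cv2.imwrite("pics/c.png",cv2.resize(p["color"][180:340,220:420],None,fx=3,fy=3,interpolation=2)[:,:,::-1])
E
```

```text
time: 3.7
eef_pos: [0.5108, -0.4289, 0.2026]
eef_rot: [0.656, 0.755, -0.0, 0.002]
force: [0.1, 0.3, -0.6]
finger_gap: 0.998
gripper_force: 0.0
time: 4.2
eef_pos: [0.512, -0.426, 0.0953]
eef_rot: [0.655, 0.756, -0.0, 0.001]
force: [0.1, 0.3, 0.6]
finger_gap: 0.999
gripper_force: 0.0
```

View pics/c.png

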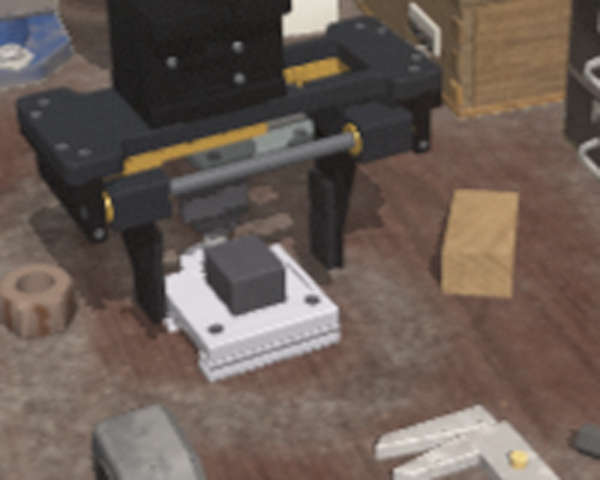

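The fingers straddle the block (≈(245,270) in the crop), the knob behind is clear. Close and lift.

```bash
python3 -m pendant '[[[0,0,0],[0,0,0],10],[[0,0,0],[0,0,0],10],[[0,0,0],[0,0,0],10],[[0,0,0],[0,0,0],10],[[0,0,0],[0,0,0],10]]' && python3 -m pendant '[[[0,0,0],[0,0,0],10],[[0,0,0],[0,0,0],10],[[0,0,0],[0,0,5],10],[[0,0,0],[0,0,15],10],[[0,0,0],[0,0,30],10]]'
```

```text
time: 4.75
eef_pos: [0.5115, -0.4255, 0.0945]
eef_rot: [0.655, 0.756, 0.0, 0.0]
force: [0.4, -0.5, 0.5]
finger_gap: 0.629
gripper_force: 0.0
time: 5.25
eef_pos: [0.5096, -0.4236, 0.1418]
eef_rot: [0.655, 0.756, -0.0, -0.004]
force: [-0.5, 0.3, -6.4]
finger_gap: 0.341
gripper_force: 30.0
```

```bash
python3 -m pendant '[[[0,0,1],[-9,43,0],10],[[0,0,1],[-9,43,0],10],[[0,0,0],[-9,43,0],10],[[0,0,0],[-8,43,0],10],[[0,0,0],[0,0,-15],10]]' && python3 -m pendant '[[[0,0,0],[0,0,-10],10],[[0,0,0],[0,0,0],10],[[0,0,0],[0,0,0],10]]'
cat > m.py <<'E'
from h import *
st=robot.observe(); t=st['eef_pos']*1e3; Rm=R.from_quat(st['eef_rot']).as_matrix()
print("tcp",t.round(1),"yaw tool y",np.degrees(np.arctan2(Rm[1,1],Rm[0,1])).round(2),"tilt",Rm[:,2].round(4))
th=np.radians(10.2); c,s=np.cos(th),np.sin(th)
def tr(x,y): return x*c+y*s,-x*s+y*c
def band(w,lo,hi,x0,x1,y0,y1):
    a,b=tr(w[:,0]*1e3,w[:,1]*1e3); z=w[:,2]*1e3
    k=(z>lo)&(z<hi)&(a>x0)&(a<x1)&(b>y0)&(b<y1); return a[k],b[k],z[k]
def ext(a,b,step=4,n=5):
    r=[]
    for q in np.arange(a.min(),a.max(),step):
        k=(a>=q)&(a<q+step)
        if k.sum()>=n: r.append((q+step/2,np.percentile(b[k],4),np.percentile(b[k],96)))
    return np.array(r)
tx,ty=tr(t[0],t[1]); print("tcp rail-axes",round(tx,1),round(ty,1))
E
cat > m2.py <<'E'
from m import *
for n in ("top","side"):
    p=imaging.read_camera(n); save(p,n+"_%d"%(st['time']*100)); w,_,_=world(p)
    z0=t[2]-95
    for nm,(a,b,z) in {"rail":band(w,17.5,24.5,tx+65,tx+150,ty-40,ty+45),"plate":band(w,z0+18,z0+26,tx-45,tx+45,ty-48,ty+31)}.items():
        if len(a)<20: print(n,nm,len(a)); continue
        e=ext(a,b); f=np.polyfit(e[:,0],(e[:,1]+e[:,2])/2,1)
        print(n,nm,"ymin",np.median(e[:,1]).round(1),"ymax",np.median(e[:,2]).round(1),"slope",np.degrees(np.arctan(f[0])).round(2),"lowedge slope",np.degrees(np.polyfit(e[:,0],e[:,1],1)[0]).round(2),"x",np.percentile(a,[1,99]).round(1),"z",np.median(z).round(1),"mid at mouth",np.polyval(f,tx+75).round(1))
E
python3 m2.py
```

```text
time: 5.75
eef_pos: [0.4772, -0.2456, 0.1298]
eef_rot: [0.638, 0.77, 0.003, -0.002]
force: [0.6, 0.3, -7.0]
finger_gap: 0.338
gripper_force: 30.0
time: 6.05
eef_pos: [0.4758, -0.2554, 0.1193]
eef_rot: [0.642, 0.766, -0.001, 0.0]
force: [0.0, -0.8, -5.4]
finger_gap: 0.343
gripper_force: 30.0
tcp [ 475.8 -255.4  119.3] yaw tool y 10.07 tilt [-8.0e-04 -1.3e-03 -1.0e+00]
tcp rail-axes 423.1 -335.6
top rail ymin -349.2 ymax -314.8 slope -14.72 lowedge slope -28.87 x [503.4 573. ] z 21.4 mid at mouth -313.0
top plate ymin -369.5 ymax -360.3 slope 4.31 lowedge slope -0.28 x [390.4 456.2] z 43.0 mid at mouth -359.4
side rail ymin -353.3 ymax -315.9 slope 0.15 lowedge slope -0.35 x [489.1 572.1] z 21.2 mid at mouth -334.6
side plate ymin -369.5 ymax -355.3 slope -21.78 lowedge slope 0.48 x [388.4 453.6] z 43.4 mid at mouth -387.7
```

```bash
cat > m3.py <<'E'
from m import *
ims=[]
for n in ("top","side"):
    p=imaging.read_camera(n); w,u,v=world(p)
    z0=t[2]-95
    a,b,z=band(w,z0+17,z0+27,tx-32,tx+32,ty-31,ty-20)
    A=np.c_[a-tx,b-ty,np.ones_like(a)]; f=np.linalg.lstsq(A,z,rcond=None)[0]
    r=z-A@f; k=abs(r)<2; f=np.linalg.lstsq(A[k],z[k],rcond=None)[0]
    print(n,"plate plane slopes deg",np.degrees(f[:2]).round(2),"z at y-25:",(f[2]-25*f[1]).round(1),"expected",(z0+22).round(1),k.sum())
    a,b,z=band(w,z0+40,z0+48,tx-20,tx+20,ty-25,ty+22); print("  block top z",np.median(z).round(1) if len(z) else None,"exp",(z0+44).round(1))
    for x in (495,515,535,555,575):
        a,b,z=band(w,4,25,x-8,x+8,-375,-295); o=np.argsort(b); bb=np.arange(-362,-304,3)
        print("  ",x,[int(np.median(z[(b>=q-1.5)&(b<q+1.5)])) if ((b>=q-1.5)&(b<q+1.5)).sum()>1 else -1 for q in bb])
    c0=(200,170,330,300) if n=="top" else (250,170,400,290)
    ims.append(cv2.resize(p["color"][c0[1]:c0[3],c0[0]:c0[2]],(400,400) if n=="top" else (400,320),interpolation=2))
ims[1]=cv2.copyMakeBorder(ims[1],0,80,0,0,0)
cv2.imwrite("pics/d_%d.png"%(st['time']*100),np.hstack(ims)[:,:,::-1]); print("pics/d_%d.png"%(st['time']*100))
E
python3 m3.py
```

```text
tcp [ 476.3 -255.3  119.8] yaw tool y 10.08 tilt [ 4.0e-04 -1.3e-03 -1.0e+00]
tcp rail-axes 423.6 -335.6
top plate plane slopes deg [-0.12  3.53] z at y-25: 42.9 expected 46.8 50
  block top z None exp 68.8
   495 [7, 8, -1, -1, -1, -1, -1, -1, -1, -1, -1, -1, -1, -1, -1, -1, -1, -1, -1, -1]
   515 [6, 6, 9, 6, -1, -1, 21, -1, -1, -1, -1, -1, -1, -1, -1, -1, -1, -1, -1, -1]
   535 [6, 8, 8, 5, -1, -1, -1, -1, -1, -1, -1, -1, -1, -1, -1, -1, -1, -1, -1, -1]
   555 [8, 7, 7, -1, -1, -1, -1, -1, -1, -1, -1, -1, -1, -1, -1, -1, -1, -1, -1, -1]
   575 [8, 7, 7, 8, 20, 22, 21, 20, 21, 22, 21, 22, 21, 22, 22, 21, 20, 20, 7, 6]
side plate plane slopes deg [-0.28 33.41] z at y-25: 44.2 expected 46.8 68
  block top z 67.3 exp 68.8
   495 [7, 7, 7, 17, 15, 9, 21, 20, 21, 21, 21, 21, 20, 21, 21, 21, 20, -1, -1, -1]
   515 [6, 7, 7, 17, 12, 9, 20, 21, 21, 21, 21, 21, 22, 21, 20, 21, 21, -1, -1, -1]
   535 [7, 7, 7, 16, 13, 10, 21, 21, 21, 21, 21, 20, 20, 21, 21, 21, 20, 20, -1, -1]
   555 [6, 7, 18, 16, 11, 9, 21, 21, 21, 20, 21, 21, 21, 22, 21, 21, 20, -1, -1, -1]
   575 [6, 7, 7, 17, 14, 9, 20, 21, 21, 21, 21, 21, 21, 21, 21, 21, 20, -1, -1, -1]
pics/d_615.png
```

View pics/d_615.png

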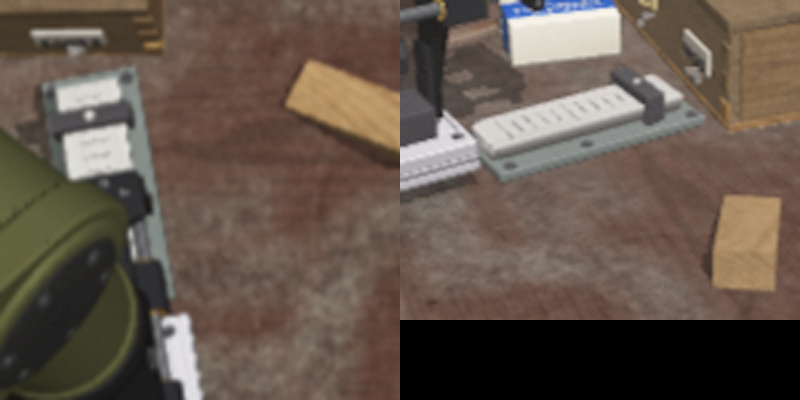

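```bash
cat > m4.py <<'E'
from m import *
z0=t[2]-95
for n in ("top","side"):
    p=imaging.read_camera(n); w,u,v=world(p)
    a,b,z=band(w,z0-5,z0+85,tx-32,tx+32,ty-40,ty+50)
    for x0,x1 in ((-32,-18),(18,32),(-12,12)):
        print(n,x0,[(int(q),round(float(np.percentile(z[k],60)),1)) for q in np.arange(-38,50,4) if (k:=(a-tx>x0)&(a-tx<x1)&(abs(b-ty-q)<2)).sum()>2])
print("expected plate top",z0+22,"knob top",z0+72)
E
python3 m4.py
```

```text
tcp [ 476.5 -254.7  119.7] yaw tool y 10.13 tilt [ 6.e-04 -8.e-04 -1.e+00]
tcp rail-axes 423.9 -335.1
top -32 [(-38, 37.2), (-34, 42.1), (-30, 41.4), (-26, 41.1)]
top 18 [(-38, 39.2), (-34, 42.2), (-30, 42.4), (-26, 42.6), (-22, 41.2)]
top -12 [(-38, 38.8), (-34, 41.5), (-30, 42.1), (-26, 42.7), (-22, 41.6), (-14, 63.5)]
side -32 [(-38, 35.1), (-34, 40.5), (-30, 41.7), (-26, 42.0), (-22, 42.2), (-18, 41.6), (-14, 75.8), (-10, 90.0), (-6, 77.8), (-2, 61.4), (2, 67.1), (6, 63.9), (10, 61.3), (14, 41.7), (18, 41.4), (22, 41.0), (26, 41.4), (30, 41.4)]
side 18 [(-38, 33.7), (-34, 41.3), (-30, 42.3), (-26, 41.4), (-22, 41.9), (-18, 41.5), (-14, 84.2), (-10, 92.6), (-6, 45.8), (-2, 86.8), (2, 101.8), (6, 99.4), (10, 103.8)]
side -12 [(-38, 34.0), (-34, 40.6), (-30, 41.9), (-26, 42.3), (-22, 54.8), (-18, 62.9), (-14, 63.6), (-10, 63.4), (-6, 63.6), (-2, 63.9), (2, 63.8), (6, 63.9), (10, 63.7), (14, 63.1), (18, 66.9), (22, 75.3), (26, 82.5), (30, 89.0), (34, 91.0)]
expected plate top 46.74063397087468 knob top 96.74063397087468
```

Run:
```python
from m import *
for i in range(6):
    p=imaging.read_camera("side"); w,u,v=world(p); st=robot.observe(); z0=st['eef_pos'][2]*1e3-95
    a,b,z=band(w,z0+8,z0+28,tx-32,tx+32,ty-33,ty-24); a2,b2,zz=band(w,z0+34,z0+48,tx-10,tx+10,ty-14,ty+10)
    print(round(st['time'],2),z0.round(2),np.median(z).round(2),len(z),np.median(zz).round(2),st['gripper_force'],st['force'].round(1))
```

```text
tcp [ 476.5 -254.2  119.6] yaw tool y 10.17 tilt [ 4.e-04 -4.e-04 -1.e+00]
tcp rail-axes 424.0 -334.5
6.4 24.5 41.37 111 63.33 29.998779594898224 [-0.1  0.1 -6.6]
6.45 24.44 41.3 107 63.53 29.998806416988373 [-0.2  0.4 -6.4]
6.5 24.41 41.35 102 63.03 29.99885469675064 [-0.  -0.  -6.3]
6.55 24.35 41.2 107 63.09 29.998754560947418 [ 0.   1.7 -6.9]
6.6 24.32 41.37 103 63.01 29.99892622232437 [ 0.3  1.  -6. ]
6.65 24.31 41.31 103 63.22 29.9989253282547 [ 0.6  0.7 -5.5]
```

```bash
python3 -m pendant '[[[0,0,0],[0,2,-5],10],[[0,0,0],[0,0,-4],10],[[0,0,0],[0,0,0],10],[[0,0,0],[0,0,0],10]]'
cat > m5.py <<'E'
from m import *
def edge(b,z,lo,hi):  # lowest y of points in band
    k=(z>lo)&(z<hi); return np.percentile(b[k],5) if k.sum()>10 else np.nan
for n in ("side","top"):
  for i in range(2):
    p=imaging.read_camera(n); w,u,v=world(p)
    a,b,z=band(w,0,60,tx-33,tx+33,ty-40,ty-22); zt=np.median(z[(b>ty-31)&(b<ty-24)&(z>20)])
    pl=[edge(b[k],z[k],zt-6,zt+3) for q in range(-30,30,5) if (k:=(abs(a-tx-q)<2.5)).sum()>5]
    a,b,z=band(w,4,25,490,590,-375,-322)
    rl=[(q,edge(b[k],z[k],15.5,24.5)) for q in range(495,590,5) if (k:=(abs(a-q)<2.5)).sum()>5]; rl=np.array([r for r in rl if not np.isnan(r[1])])
    if len(rl)<3: print(n,"few"); continue
    f=np.polyfit(rl[:,0],rl[:,1],1)
    print(n,"plate top",zt.round(1),"edge",np.nanmedian(pl).round(2),"rail edge",np.median(rl[:,1]).round(2),"slope",np.degrees(f[0]).round(2),"=> shift y",(np.median(rl[:,1])-14-np.nanmedian(pl)).round(2))
E
python3 m5.py
```

```text
time: 7.05
eef_pos: [0.4763, -0.2514, 0.11]
eef_rot: [0.641, 0.767, -0.0, -0.0]
force: [0.0, -0.6, -6.2]
finger_gap: 0.337
gripper_force: 30.0
tcp [ 476.3 -251.4  110. ] yaw tool y 10.23 tilt [-5.e-04 -0.e+00 -1.e+00]
tcp rail-axes 424.2 -331.8
side plate top 32.1 edge -370.64 rail edge -353.69 slope -0.21 => shift y 2.96
side plate top 32.4 edge -370.67 rail edge -353.58 slope -0.29 => shift y 3.08
top plate top 32.2 edge -368.47 rail edge -350.46 slope 1.03 => shift y 4.01
top plate top 32.8 edge -368.23 rail edge -350.8 slope 1.38 => shift y 3.43
```

```bash
python3 -m pendant '[[[0,0,0],[0,3,0],10],[[0,0,0],[10,2,0],10],[[0,0,0],[4,1,0],10],[[0,0,0],[0,0,0],10],[[0,0,0],[0,0,0],10]]'
python3 m5.py
```

```text
time: 7.75
eef_pos: [0.4905, -0.2455, 0.1102]
eef_rot: [0.641, 0.767, -0.0, -0.0]
force: [0.2, -0.1, -6.7]
finger_gap: 0.346
gripper_force: 30.0
tcp [ 490.5 -245.5  110.2] yaw tool y 10.25 tilt [-4.e-04 -3.e-04 -1.e+00]
tcp rail-axes 439.3 -328.4
side plate top 32.2 edge -367.69 rail edge -353.54 slope 0.03 => shift y 0.15
side plate top 32.2 edge -367.07 rail edge -353.86 slope 0.09 => shift y -0.8
top plate top 32.2 edge -364.9 rail edge -350.98 slope 0.77 => shift y -0.08
top plate top 32.2 edge -364.72 rail edge -350.74 slope 0.52 => shift y -0.02
```

```bash
python3 -m pendant '[[[0,0,0],[4,0.7,0],10],[[0,0,0],[4,0.7,0],10],[[0,0,0],[3,0.5,0],10],[[0,0,0],[3,0.5,0],10],[[0,0,0],[0,0,0],10]]'; python3 m.py
```

```text
time: 8.45
eef_pos: [0.5051, -0.2429, 0.1103]
eef_rot: [0.641, 0.768, 0.0, 0.0]
force: [-0.2, -0.2, -6.4]
finger_gap: 0.34
gripper_force: 30.0
tcp [ 505.1 -242.9  110.3] yaw tool y 10.27 tilt [ 4.e-04 -2.e-04 -1.e+00]
tcp rail-axes 454.1 -328.5
```

```bash
python3 m5.py|sed -n 3,9p
```

```text
side plate top 32.4 edge -367.43 rail edge -353.9 slope 0.03 => shift y -0.47
side plate top 32.3 edge -367.6 rail edge -353.7 slope -0.24 => shift y -0.1
top few
top few
```

```bash
python3 -m pendant '[[[0,0,0],[5,0.9,0],10],[[0,0,0],[5,0.9,0],10],[[0,0,0],[5,0.9,0],10],[[0,0,0],[5,0.9,0],10],[[0,0,0],[5,0.9,0],10]]'; python3 m.py;  python3 m5.py|sed -n 3,4p
```

```text
time: 9.15
eef_pos: [0.53, -0.2384, 0.1102]
eef_rot: [0.641, 0.767, -0.0, 0.0]
force: [-0.9, -0.4, -7.4]
finger_gap: 0.342
gripper_force: 30.0
tcp [ 530.  -238.4  110.2] yaw tool y 10.24 tilt [ 0.e+00 -1.e-04 -1.e+00]
tcp rail-axes 479.4 -328.5
side plate top 32.2 edge -367.56 rail edge -353.33 slope 7.89 => shift y 0.24
side plate top 32.6 edge -367.31 rail edge -354.26 slope 9.56 => shift y -0.95
```

```bash
python3 -m pendant '[[[0,0,0],[8,1.4,0],10],[[0,0,0],[8,1.4,0],10],[[0,0,0],[8,1.4,0],10],[[0,0,0],[8,1.4,0],10],[[0,0,0],[8,1.4,0],10]]'; python3 -m pendant '[[[0,0,0],[7,1.2,0],10],[[0,0,0],[7,1.2,0],10],[[0,0,0],[4,0.7,0],10],[[0,0,0],[2,0.4,0],10],[[0,0,0],[0,0,0],10]]'; python3 m.py
```

```text
time: 9.85
eef_pos: [0.5703, -0.2313, 0.1102]
eef_rot: [0.641, 0.767, 0.0, 0.0]
force: [0.5, -0.3, -6.0]
finger_gap: 0.343
gripper_force: 30.0
time: 10.35
eef_pos: [0.5895, -0.2281, 0.1102]
eef_rot: [0.641, 0.767, -0.0, -0.0]
force: [0.0, -0.0, -6.2]
finger_gap: 0.34
gripper_force: 30.0
tcp [ 589.5 -228.1  110.2] yaw tool y 10.23 tilt [-1.e-04 -1.e-04 -1.e+00]
tcp rail-axes 539.8 -328.9
```

Run:
```python
from m import *
p=imaging.read_camera("side"); w,_,_=world(p)
cv2.imwrite("pics/e.png",cv2.resize(p["color"][150:290,240:420],None,fx=4,fy=4,interpolation=2)[:,:,::-1])
a,b,z=band(w,28,36,tx-40,tx+70,-365,-335); print("plate front?",np.percentile(a[b<-355],[1,99]).round(1)); print("stop x", np.percentile(a[(a>tx+36)&(z>28)],[2,50,98]).round(1) if (a>tx+36).any() else None)
```

```text
tcp [ 589.5 -228.1  110.2] yaw tool y 10.23 tilt [-1.e-04 -1.e-04 -1.e+00]
tcp rail-axes 539.8 -328.9
plate front? [503.1 603.5]
stop x [590.8 597.3 604.3]
```

View pics/e.png

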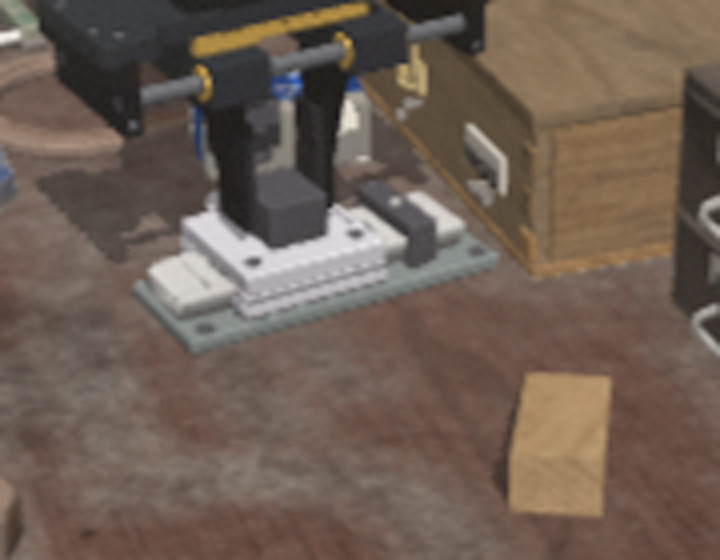

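The carriage is on the rail at (285,255), and the stop at (400,215) is about 15 mm ahead of it. The gripper body is clear of the box.

```bash
python3 -m pendant '[[[0,0,0],[4,0.7,0],10],[[0,0,0],[4,0.7,0],10],[[0,0,0],[2,0.4,0],10],[[0,0,0],[1,0.2,0],10],[[0,0,0],[1,0.2,0],10]]'; for i in 1; do python3 -m pendant '[[[0,0,0],[1,0.2,0],10],[[0,0,0],[0.5,0.1,0],10]]'; done; python3 m.py
```

```text
time: 10.9
eef_pos: [0.6014, -0.2259, 0.1102]
eef_rot: [0.641, 0.767, -0.0, -0.0]
force: [0.5, -0.7, -5.7]
finger_gap: 0.337
gripper_force: 30.0
time: 11.1
eef_pos: [0.6029, -0.2256, 0.1103]
eef_rot: [0.641, 0.767, -0.0, 0.0]
force: [0.2, 0.5, -6.1]
finger_gap: 0.342
gripper_force: 30.0
tcp [ 602.9 -225.6  110.3] yaw tool y 10.22 tilt [ 0. -0. -1.]
tcp rail-axes 553.5 -328.8
```

```bash
python3 -m pendant '[[[0,0,0],[0.5,0.1,0],10],[[0,0,0],[0.5,0.1,0],10]]';python3 -m pendant '[[[0,0,0],[0.5,0.1,0],10],[[0,0,0],[0.5,0.1,0],10]]'
```

```text
time: 11.3
eef_pos: [0.6039, -0.2254, 0.1103]
eef_rot: [0.641, 0.767, 0.0, 0.0]
force: [0.3, -0.6, -6.3]
finger_gap: 0.344
gripper_force: 30.0
time: 11.5
eef_pos: [0.605, -0.2252, 0.1103]
eef_rot: [0.641, 0.767, 0.0, 0.0]
force: [-0.2, -0.4, -6.1]
finger_gap: 0.342
gripper_force: 30.0
```

```bash
python3 -m pendant '[[[0,0,0],[0.5,0.1,0],10],[[0,0,0],[0.4,0.1,0],10]]'
```

```text
time: 11.7
eef_pos: [0.6059, -0.225, 0.1103]
eef_rot: [0.641, 0.767, 0.0, 0.0]
force: [0.4, 0.4, -6.9]
finger_gap: 0.336
gripper_force: 30.0
```

```bash
python3 -m pendant '[[[0,0,0],[0.5,0.1,0],10],[[0,0,0],[0.3,0.1,0],10]]'
```

```text
time: 11.9
eef_pos: [0.6067, -0.2248, 0.1103]
eef_rot: [0.641, 0.767, 0.0, 0.0]
force: [0.6, 1.1, -6.7]
finger_gap: 0.342
gripper_force: 30.0
```

```bash
python3 -m pendant '[[[0,0,0],[0.5,0.1,0],10],[[0,0,0],[0.3,0.1,0],10]]'
```

```text
time: 12.1
eef_pos: [0.6072, -0.2247, 0.1102]
eef_rot: [0.641, 0.767, -0.0, -0.0]
force: [-0.9, 0.4, -5.7]
finger_gap: 0.34
gripper_force: 30.0
```

```bash
python3 -m pendant '[[[0,0,0],[0.5,0.1,0],10],[[0,0,0],[0.3,0.1,0],10]]'
```

```text
time: 12.3
eef_pos: [0.6074, -0.2247, 0.1101]
eef_rot: [0.641, 0.767, -0.001, -0.001]
force: [-3.7, -0.4, -4.8]
finger_gap: 0.341
gripper_force: 30.0
```

```bash
python3 -m pendant '[[[0,0,0],[0.5,0.1,0],10],[[0,0,0],[0,0,0],10]]'
```

```text
time: 12.5
eef_pos: [0.6075, -0.2248, 0.1101]
eef_rot: [0.641, 0.767, -0.001, -0.001]
force: [-4.9, 0.5, -3.6]
finger_gap: 0.339
gripper_force: 30.0
```

```bash
python3 -m pendant '[[[0,0,0],[0,0,-0.4],10],[[0,0,0],[0,0,-0.4],10],[[0,0,0],[0,0,0],10]]'
```

```text
time: 12.8
eef_pos: [0.6074, -0.2248, 0.1096]
eef_rot: [0.642, 0.767, -0.001, -0.001]
force: [-5.9, 0.2, -1.3]
finger_gap: 0.341
gripper_force: 30.0
```

```bash
python3 -m pendant '[[[0,0,0],[0,0,0],60],[[0,0,0],[0,0,0],60],[[0,0,0],[0,0,0],60],[[0,0,0],[0,0,5],60],[[0,0,0],[0,0,40],60]]' && python3 -m pendant '[[[0,0,0],[0,0,50],60],[[0,0,0],[-40,0,30],60],[[0,0,0],[-50,0,0],60],[[0,0,0],[-50,0,0],60],[[0,0,0],[-20,0,0],60]]'
python3 - <<'E'
from m import *
print(st['joint_positions'].round(2))
for n in ("top","side"):
    p=imaging.read_camera(n); w,_,_=world(p)
    a,b,z=band(w,72,92,520,600,-330,-270)
    if len(a)>10:
        r=cv2.minAreaRect(np.c_[a,b].astype(np.float32)); print(n,"knob",len(a),np.median(a).round(1),np.median(b).round(1),r,"z",np.percentile(z,[5,50,95]).round(1))
    a,b,z=band(w,46,60,520,600,-370,-305)
    if len(a)>10: print(n,"block x",np.percentile(a,[3,97]).round(1),"y",np.percentile(b,[3,97]).round(1),"z",np.median(z).round(1))
    a,b,z=band(w,27,36,500,600,-370,-358)
    if len(a)>10: print(n,"plate x",np.percentile(a,[2,98]).round(1),np.median(z).round(1))
    c=(195,170,295,270) if n=="top" else (250,160,390,270)
    cv2.imwrite(f"pics/f_{n}.png",cv2.resize(p["color"][c[1]:c[3],c[0]:c[2]],None,fx=4,fy=4,interpolation=2)[:,:,::-1])
E
```

```text
time: 13.3
eef_pos: [0.6067, -0.2227, 0.151]
eef_rot: [0.641, 0.767, -0.002, -0.003]
force: [0.6, 0.3, 0.8]
finger_gap: 0.662
gripper_force: 0.0
time: 13.8
eef_pos: [0.4449, -0.2253, 0.2347]
eef_rot: [0.642, 0.766, 0.001, -0.001]
force: [1.2, -0.1, 0.5]
finger_gap: 0.691
gripper_force: 0.0
tcp [ 444.9 -225.3  234.7] yaw tool y 10.06 tilt [ 6.0e-04  2.5e-03 -1.0e+00]
tcp rail-axes 398.0 -300.6
[-0.37  0.03  0.81  1.92 -0.02  1.21  0.62]
top knob 58 564.9 -299.4 ((564.5830078125, -298.3110046386719), (8.974928855895996, 19.820951461791992), 81.1216049194336) z [75.4 80.9 83.1]
top block x [543.2 571.2] y [-349.1 -307. ] z 53.2
top plate x [523.7 590.2] 31.5
side knob 118 553.6 -300.9 ((554.5363159179688, -299.9292297363281), (13.500967025756836, 33.2372932434082), 73.76585388183594) z [72.6 78.2 81.7]
side block x [540.2 568.7] y [-352.4 -306.2] z 52.9
side plate x [521.1 596.3] 30.7
```

View pics/f_top.png

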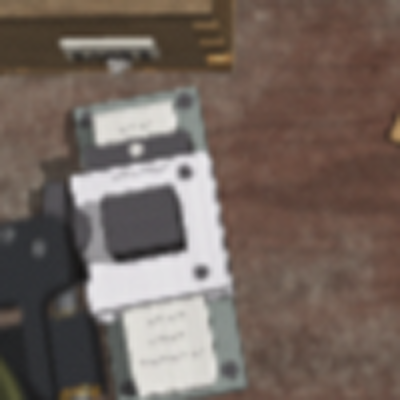

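The carriage (150,235) sits squarely on the rail, up against the stop (140,150). The knob bar is partly hidden behind the gripper. The bar lies about 12° clockwise of the rail axis, and next I'll bring the tool over it, turned across the bar.

```bash
python3 -m pendant '[[[0,0,7.8],[15.6,3,0],40],[[0,0,7.8],[15.6,3,0],40],[[0,0,7.8],[15.6,3,0],40],[[0,0,7.8],[15.6,3,0],40],[[0,0,7.8],[15.6,3,0],40]]' >/dev/null && python3 -m pendant '[[[0,0,7.8],[15.6,3,0],40],[[0,0,7.8],[15.6,3,0],40],[[0,0,7.8],[15.6,3,0],40],[[0,0,7.8],[15.6,3,0],40],[[0,0,7.8],[15.6,3,0],40]]'; python3 -m pendant '[[[0,0,0],[0,0,-20],40],[[0,0,0],[0,0,-10],40],[[0,0,0],[0,0,0],40],[[0,0,0],[0,0,0],40]]'
cat > m6.py <<'E'
from m import *
print(st['joint_positions'].round(2))
ims=[]
for n in ("top","side"):
    p=imaging.read_camera(n); w,_,_=world(p)
    a,b,z=band(w,70,85,525,595,-322,-275)
    if len(a)>10:
        r=cv2.minAreaRect(np.c_[a,b].astype(np.float32)); print(n,"knob",len(a),np.median(a).round(1),np.median(b).round(1),r,np.percentile(z,[5,50,95]).round(1))
    c=(205,170,285,250) if n=="top" else (270,130,370,230)
    ims.append(cv2.resize(p["color"][c[1]:c[3],c[0]:c[2]],(400,400),interpolation=2))
cv2.imwrite("pics/g%d.png"%round(st['time']),np.hstack(ims)[:,:,::-1]); print("g%d"%round(st['time']))
E
python3 m6.py
```

```text
time: 14.9
eef_pos: [0.6069, -0.1937, 0.2345]
eef_rot: [0.012, 1.0, -0.0, 0.001]
force: [-0.4, 0.7, 0.6]
finger_gap: 0.459
gripper_force: 0.0
time: 15.3
eef_pos: [0.6049, -0.1945, 0.2046]
eef_rot: [0.016, 1.0, -0.0, 0.0]
force: [0.7, 0.1, 0.8]
finger_gap: 0.459
gripper_force: 0.0
tcp [ 604.9 -194.5  204.6] yaw tool y 88.2 tilt [ 0.e+00 -1.e-04 -1.e+00]
tcp rail-axes 560.9 -298.5
[-0.2   0.38  0.6   1.62 -0.23  1.21  1.98]
top knob 80 550.1 -296.2 ((551.4718017578125, -295.2759704589844), (10.400934219360352, 21.25174331665039), 80.75646209716797) [72.6 80.6 83. ]
side knob 137 553.6 -300.7 ((554.8117065429688, -299.0753479003906), (13.71806526184082, 33.70901870727539), 83.2540283203125) [70.5 77.1 81.7]
g15
```

View pics/g15.png

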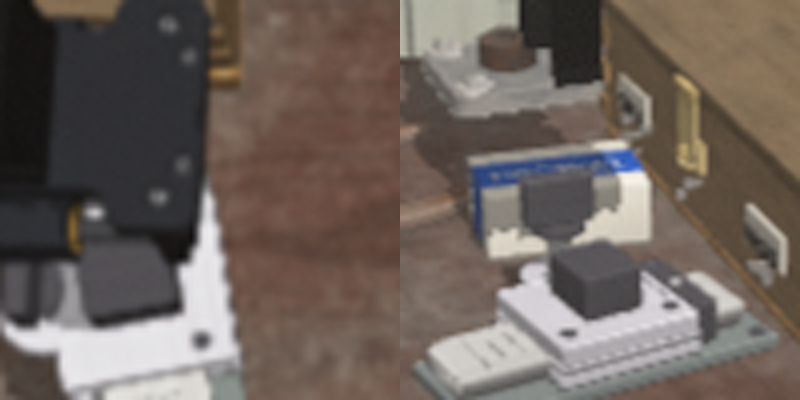

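The right half shows the knob bar at (560,200) in front of a blue/white box. I'll check that box's position and height before lowering.

Run:
```python
from m import *
p=imaging.read_camera("side"); w,_,_=world(p)
for y in np.arange(-.18,.06,.02):
    k=(abs(w[:,1]-y)<.01)&(w[:,0]>.48)&(w[:,0]<.69)&(w[:,2]>.015)
    q=w[k]
    if len(q)>3: print(round(y,2),len(q),"x",np.percentile(q[:,0],[1,99]).round(3),"z",np.percentile(q[:,2],[50,99]).round(3), "z<.13 max",q[q[:,2]<.13,2].max().round(3) if (q[:,2]<.13).any() else None)
```

```text
tcp [ 605.1 -194.6  205.4] yaw tool y 88.2 tilt [ 1.5e-03 -2.0e-04 -1.0e+00]
tcp rail-axes 561.1 -298.7
-0.18 273 x [0.566 0.605] z [0.214 0.368] z<.13 max 0.08
-0.16 170 x [0.566 0.595] z [0.223 0.248] z<.13 max None
-0.14 55 x [0.567 0.587] z [0.239 0.248] z<.13 max None
-0.12 303 x [0.568 0.687] z [0.222 0.248] z<.13 max 0.052
-0.1 250 x [0.481 0.674] z [0.033 0.248] z<.13 max 0.086
-0.08 213 x [0.48  0.676] z [0.034 0.086] z<.13 max 0.086
-0.06 143 x [0.481 0.677] z [0.033 0.086] z<.13 max 0.087
-0.04 19 x [0.48  0.674] z [0.085 0.086] z<.13 max 0.086
-0.02 4 x [0.484 0.688] z [0.054 0.085] z<.13 max 0.085
```

```bash
python3 -m pendant '[[[0,0,0],[-3,-0.5,-20],40],[[0,0,0],[0,0,-25],40],[[0,0,0],[0,0,-15],40],[[0,0,0],[0,0,-8],40],[[0,0,0],[0,0,-6],40]]' && python3 -m pendant '[[[0,0,0],[0,0,0],40],[[0,0,0],[0,0,0],0],[[0,0,0],[0,0,0],0],[[0,0,0],[0,0,0],0],[[0,0,0],[0,0,0],0]]'; python3 m.py
```

```text
time: 15.95
eef_pos: [0.6019, -0.1948, 0.1304]
eef_rot: [0.015, 1.0, -0.0, 0.0]
force: [-0.6, 1.2, 0.3]
finger_gap: 0.46
gripper_force: 0.0
time: 16.45
eef_pos: [0.6019, -0.1949, 0.1309]
eef_rot: [0.015, 1.0, 0.0, 0.0]
force: [-0.2, 0.0, 0.9]
finger_gap: 0.179
gripper_force: 0.0
tcp [ 601.9 -194.9  130.9] yaw tool y 88.23 tilt [ 8.e-04  0.e+00 -1.e+00]
tcp rail-axes 557.9 -298.4
```

```bash
python3 -m pendant '[[[0,0,0],[0,0,0],0],[[0,0,0],[0,0,0],0],[[0,0,0],[0,0,0],0]]'; python3 -m pendant '[[[0,0,-6],[0,0,0],0],[[0,0,-6],[0,0,0],0]]'; python3 -c "
from workcell import robot; print(robot.observe()['torque'])"
```

```text
time: 16.75
eef_pos: [0.602, -0.1944, 0.1308]
eef_rot: [0.015, 1.0, 0.0, 0.0]
force: [-0.1, 0.4, 2.3]
finger_gap: 0.111
gripper_force: 30.0
time: 16.95
eef_pos: [0.602, -0.1945, 0.1308]
eef_rot: [0.122, 0.993, 0.0, 0.0]
force: [-0.6, 2.3, 2.3]
finger_gap: 0.112
gripper_force: 29.9
[0.30926336 0.00977542 0.07212288]
```

```bash
python3 -m pendant '[[[0,0,-8],[0,0,0],0],[[0,0,-8],[0,0,0],0],[[0,0,-8],[0,0,0],0],[[0,0,-8],[0,0,0],0],[[0,0,-8],[0,0,0],0]]'; python3 -m pendant '[[[0,0,-8],[0,0,0],0],[[0,0,-8],[0,0,0],0],[[0,0,-8],[0,0,0],0]]';python3 -c "
from workcell import robot; print(robot.observe()['torque'])"
```

```text
time: 17.45
eef_pos: [0.6019, -0.1947, 0.1308]
eef_rot: [0.455, 0.891, 0.0, 0.0]
force: [-0.8, 1.3, 1.2]
finger_gap: 0.111
gripper_force: 29.9
time: 17.75
eef_pos: [0.6019, -0.1943, 0.1308]
eef_rot: [0.63, 0.777, 0.0, -0.0]
force: [-1.6, 1.5, 2.5]
finger_gap: 0.109
gripper_force: 29.9
[0.36272461 0.13748207 0.13512975]
```

```bash
python3 -m pendant '[[[0,0,-8],[0.5,0.1,0],0],[[0,0,-8],[0,0,0],0],[[0,0,-8],[0,0,0],0],[[0,0,-6],[0,0,0],0]]';python3 -c "
from workcell import robot; print(robot.observe()['torque'])"; python3 -m pendant '[[[0,0,-6],[0,0,0],0],[[0,0,-6],[0,0,0],0],[[0,0,-6],[0,0,0],0]]';python3 -c "
from workcell import robot; print(robot.observe()['torque'])"; python3 m.py
```

```text
time: 18.15
eef_pos: [0.602, -0.1939, 0.1308]
eef_rot: [0.809, 0.588, -0.0, -0.001]
force: [-1.4, 3.4, 3.7]
finger_gap: 0.11
gripper_force: 30.1
[0.45256025 0.53365542 0.38876278]
time: 18.45
eef_pos: [0.602, -0.1937, 0.1308]
eef_rot: [0.891, 0.455, -0.0, -0.001]
force: [-1.7, 2.4, 4.4]
finger_gap: 0.111
gripper_force: 30.4
[0.50837768 0.6292491  0.57750457]
tcp [ 602.  -193.7  130.8] yaw tool y -35.88 tilt [-0.0014  0.0015 -1.    ]
tcp rail-axes 558.2 -297.3
```

```bash
python3 -m pendant '[[[0,0,-5],[0,0,0],0],[[0,0,-5],[0,0,0],0],[[0,0,-4],[0,0,0],0],[[0,0,0],[0,0,0],0]]';python3 -c "
from workcell import robot; s=robot.observe();print(s['torque'],s['joint_positions'].round(2))"; python3 m.py
```

```text
time: 18.85
eef_pos: [0.6017, -0.1935, 0.1307]
eef_rot: [0.939, 0.344, -0.001, -0.001]
force: [-4.5, 4.7, 7.2]
finger_gap: 0.116
gripper_force: 30.0
[0.72428662 1.0271159  0.29307285] [-0.52  0.64  1.07  1.7  -0.61  1.17 -0.15]
tcp [ 601.7 -193.5  130.7] yaw tool y -49.74 tilt [-0.0026  0.0019 -1.    ]
tcp rail-axes 557.9 -297.0
```

```bash
python3 -m pendant '[[[0,0,0],[0,0,0],40],[[0,0,0],[0,0,0],40],[[0,0,0],[0,0,0],40],[[0,0,0],[0,0,10],40],[[0,0,0],[0,0,40],40]]' && python3 -m pendant '[[[0,0,0],[0,0,50],40],[[0,0,0],[-40,30,20],40],[[0,0,0],[-40,30,20],40],[[0,0,0],[-40,30,0],40],[[0,0,0],[-30,30,0],40]]'
cat > m7.py <<'E'
from m6 import *
for n in ("top","side"):
    p=imaging.read_camera(n); w,_,_=world(p)
    a,b,z=band(w,76,86,525,595,-325,-270)
    if len(a)>10:
        c_=np.c_[a,b]; c_=c_-c_.mean(0); ev,V=np.linalg.eigh(np.cov(c_.T)); d=V[:,1]; print(n,"PCA bar angle cw from rail",(-np.degrees(np.arctan2(d[1],d[0])))%180, "sd",np.sqrt(ev).round(1),len(a))
    a,b,z=band(w,27,36,500,588,-370,-358); 
    if len(a)>10: print(n,"plate x",np.percentile(a,[2,98]).round(1),"z",np.median(z).round(1))
E
python3 m7.py
```

```text
time: 19.35
eef_pos: [0.6003, -0.1936, 0.1778]
eef_rot: [0.939, 0.344, -0.003, -0.002]
force: [1.5, 0.2, -0.2]
finger_gap: 0.432
gripper_force: 0.0
time: 19.85
eef_pos: [0.4747, -0.0948, 0.2699]
eef_rot: [0.94, 0.341, -0.002, -0.001]
force: [-0.6, -0.0, 0.8]
finger_gap: 0.458
gripper_force: 0.0
tcp [474.7 -94.8 269.9] yaw tool y -50.17 tilt [-0.0043  0.0012 -1.    ]
tcp rail-axes 450.4 -177.4
[-1.09 -0.13  1.17  1.91  0.13  1.29 -0.83]
top knob 100 555.9 -295.8 ((557.0376586914062, -295.47265625), (34.014183044433594, 9.561539649963379), 32.047306060791016) [75.5 80.9 83.8]
side knob 105 551.8 -301.8 ((554.7930297851562, -298.1021728515625), (35.41349792480469, 11.899409294128418), 32.41897964477539) [70.9 78.3 82. ]
g20
top PCA bar angle cw from rail 147.3333902824627 sd [ 2.8 10.2] 95
top plate x [523.4 586.7] z 31.3
side PCA bar angle cw from rail 147.21345591987645 sd [ 3.  10.5] 66
side plate x [520.1 585.8] z 30.7
```

Run:
```python
from m import *
ims=[]
for n in ("top","side"):
    p=imaging.read_camera(n); w,_,_=world(p)
    a,b,z=band(w,46,58,520,600,-352,-320); print(n,"block x",np.percentile(a,[3,97]).round(1),"y",np.percentile(b,[3,97]).round(1))
    for y in range(-360,-306,8):
        a,b,z=band(w,15,33,575,612,y-4,y+4); o=np.arange(582,612,2); print(y,[round(float(np.median(z[abs(a-q)<1])),0) if (abs(a-q)<1).any() else -1 for q in o])
    c=(205,170,285,250) if n=="top" else (280,160,370,250)
    ims.append(cv2.resize(p["color"][c[1]:c[3],c[0]:c[2]],(400,400),interpolation=2))
cv2.imwrite("pics/h.png",np.hstack(ims)[:,:,::-1])
```

```text
tcp [475.9 -93.6 270.8] yaw tool y -49.9 tilt [-0.0014  0.0073 -1.    ]
tcp rail-axes 451.8 -176.4
top block x [542.2 571. ] y [-348.  -320.7]
-360 [31.0, 32.0, 31.0, 32.0, 30.0, 31.0, -1, 29.0, 26.0, 28.0, 29.0, 31.0, 24.0, -1, -1]
-352 [32.0, 32.0, 31.0, 31.0, 30.0, 32.0, 30.0, 31.0, 31.0, 29.0, 30.0, 30.0, 30.0, -1, 22.0]
-344 [31.0, 32.0, 32.0, 31.0, 32.0, 30.0, 30.0, 30.0, 31.0, 29.0, 29.0, 29.0, 29.0, -1, 22.0]
-336 [31.0, 32.0, 32.0, 30.0, 30.0, 30.0, 31.0, 30.0, 29.0, 30.0, 30.0, 29.0, 31.0, -1, 23.0]
-328 [32.0, 30.0, 32.0, 31.0, 32.0, 30.0, 29.0, 31.0, 30.0, 31.0, 30.0, 29.0, 30.0, -1, 23.0]
-320 [32.0, 31.0, 31.0, 32.0, 30.0, 29.0, 27.0, 30.0, 30.0, 31.0, 31.0, 30.0, 29.0, 28.0, 22.0]
-312 [32.0, 31.0, 32.0, 31.0, 32.0, 30.0, 29.0, 30.0, 31.0, 31.0, 31.0, 30.0, 30.0, -1, 23.0]
side block x [539.9 567.8] y [-351. -322.]
-360 [27.0, 31.0, 31.0, 30.0, 29.0, 30.0, 20.0, 27.0, 23.0, 21.0, 23.0, 25.0, 22.0, -1, -1]
-352 [32.0, 32.0, 31.0, 31.0, 30.0, 30.0, 30.0, 30.0, 30.0, 30.0, 30.0, 29.0, -1, -1, 19.0]
-344 [32.0, 32.0, -1, 31.0, 30.0, 30.0, 31.0, 30.0, 30.0, 31.0, 31.0, 29.0, -1, -1, -1]
-336 [31.0, 31.0, 31.0, 31.0, 30.0, -1, 30.0, 31.0, 31.0, 30.0, 30.0, 29.0, -1, -1, -1]
-328 [31.0, 31.0, 31.0, 32.0, -1, 30.0, 30.0, 30.0, 29.0, 31.0, 30.0, -1, -1, -1, -1]
-320 [-1, -1, -1, 31.0, 31.0, 30.0, 31.0, 30.0, 31.0, 30.0, 30.0, 30.0, 29.0, -1, -1]
-312 [-1, -1, -1, -1, 31.0, 30.0, 31.0, 31.0, 30.0, 30.0, 30.0, -1, 28.0, -1, -1]
```

View pics/h.png

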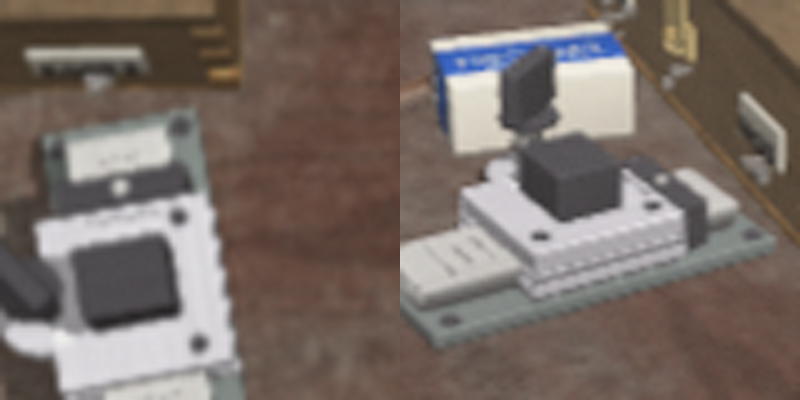

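The carriage is flush with the stop in both views, and the knob bar at (30,280) is turned about 147° (2.57 rad). The gripper is clear, so I'm handing it in.

```bash
python3 -c "
from workcell import robot; print(robot.sign_off())"
```

```text
the job is handed in; nothing more can be done
None
```

I slid the carriage onto the rail knob-left and pressed it gently against the stop (about 6 N at the wrist). I then turned the clamp knob to about 2.57 rad, just short of the roughly 2.6 rad given as tight, and let go. The last pictures show no gap at the stop, and the job is handed in; I couldn't measure the cam force directly, and no verdict came back.

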